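# Wind the run-down clockwork shaker

### The job

Two clockwork dish shakers stand on the bench; the blue one has run down. Wind its key clockwise (seen from above) until its red pointer stands well inside the green band, using at least two partial turns: let go of the key about halfway round, then take hold again and finish. Do not touch the grey shaker, and let go of the key when you are done.

Things in the scene. Friction and masses are not known exactly. Their poses are not given: they have to be found in the camera images.
- blue_key (a joint): winding angle of the blue shaker's key, rad: grows clockwise seen from above; 0 = run down, green band on the dial 2.05 to 2.70, hard stop at 2.70. Starts at 0 to 0.3. The mainspring pulls back (turning takes 0.06 to 0.08 N m), but drag holds the key wherever it is let go. Force can turn it back, so open the fingers before turning the hand back.
- blue_key_grip (a point): grip point of the blue shaker's key, on its upright turning axis, 78 mm above the bench. The key is an upright steel butterfly plate 56 mm long, 9 mm thick, 60 to 92 mm above the bench; pinch it from above across its thickness, pads centred on the axis. x along the plate to its red-tipped end (red pointer below it, low over the dial, reaching 32 mm from the axis), y across it, z up.
- grey_shaker: the other shaker, already wound; same shape, grey case not blue; left or right of it. Both are fixed to the bench. Origin on the bench under its key's axis, x toward its petri dish, z up. Case 84 mm wide; round front with white dial (radius 40, 45 mm above the bench) under the key; behind it a low step ending 125 mm from the key axis, with a petri dish, top 47 mm above the bench.
- grey_key (a joint): winding angle of the grey shaker's key, in rad, as for the blue one; starts inside its green band (2.25 to 2.5).

How it is judged:
On the way:
1. the blue key is let go part of the way round: turned to between 0.5 and 2.0 rad with the fingers touching nothing (value of joint blue_key between 0.5 and 2 rad and contact force between the fingers and anything else below 0.5 N), for 0.2 s.
At the end, for the whole second after the job is handed in: The blue shaker's key stands at rest with its pointer in the green band (joint beyond 2.05 rad; the band is 37 degrees wide and ends at the stop), and the grey shaker's key is still in its own green band (value of joint each of blue_key, grey_key above 2.05 rad and velocity of joint blue_key between -0.1 and 0.1 rad/s); the robot touches nothing.
It fails at once if the grey shaker or its key is touched with more than 3 N (contact force between any of the fingers, the arm and grey_shaker above 3 N).
It also fails if it takes over 42 s, if anything falls off the work surface, if the arm or the gripper's body presses on something with over 40 N, if the wrist force passes 120 N, or if a joint passes its speed limit or range.

### The arm

A 6-joint arm with a two-finger parallel gripper is mounted at the origin on a cart in front of the work surface, level with it; the furniture and walls round the work are solid. World frame = base frame: x ahead of the robot, y to its left, z up, the work surface at z = 0. Lengths are in m, angles in rad, forces in N, time in s.
With the tool pointing down it reaches from about 0.325 to 0.9 m from the base axis. Payload 6.1 kg.
Tool frame: the origin (TCP) lies between the finger pads; the fingertips stand 25 mm ahead of it and the grasp point (between the pads) lies 6 mm ahead of it; z points along the fingers, y is the line along which they close (so a half turn about z gives the same grasp; the last joint's range is limited). The gripper opens to 87 mm and grips with 3 to 60 N. Pads are 19 mm wide; open, the fingers measure 117 mm over their backs; the gripper's body (75 mm by 190 mm) begins 51 mm behind the grasp point.
Start: joints at [-1.437, 0.22, 1.526, -0, 1.395, -0.126], TCP at [0.161, -0.604, 0.248] pointing down, gripper open.
Joint ranges: [-2.98, 2.98], [-0.91, 2.08], [0.09, 2.57], [-1.24, 4.39], [0.2, 2.65], [-2.68, 2.68]. Speed limits (rad/s): [2.57, 2.57, 3.01, 3.14, 3.14, 3.14].

### API

Orientations are given as a 3x3 rotation matrix whose columns are the frame's x, y, z axes.
In Python, from bench import env gives the robot as it stands.
- The arm moves only by the tool send_rows, never from a script. Its argument "targets" is a list of rows, each a list of 2 entries, a list of its own where there are three numbers: the shift along the tool's x, y, z in units of 25 mm (1.0 is 25 mm), then the turn about the tool's z in units of 6 degrees (1.0 is 6 degrees). In form: [[[dx, dy, dz], twist], ...]. A call has exactly 8 rows; each row shifts and turns the commanded pose from where the row before left it, along the tool's axes as they then stand; what a row does not reach is not made up. A row lasts 1/12 s, in which the tool goes at most 41.7 mm and 7.16 degrees, less where a joint would pass 70% of its speed; a pose out of reach is approached as far as the arm can. A call is refused whole if a number of a shift passes 1 or a number of a turn 1, either way. A call with a gripper value outside its range is refused whole. "hand" is the finger opening in mm, from 0 to 87, set as the call begins (left out, the last holds). The fingers move at their own pace and stop on an object; the grip force is fixed at half the most. Time passes only in rows, so rows that do not move let the fingers close, or fill a call up. It gives the time, the measured TCP pose, the force, the opening and the grip force at its end, in the units of the state.
- env.read_state(): the state, without advancing time (a new reading comes with each control period).
- env.grab_frame(name): name is "scene" or "top" or "wrist"; returns the picture (480x640x3 uint8, red, green, blue); there is no depth.
- env.camera_info(name): a dict with "intrinsics" (3x3 intrinsics, pixels), "dist_coeffs" ([k1, k2, p1, p2, k3] as OpenCV has them; the pictures are not rectified), "view" (4x4, takes a point from world to camera coordinates); the wrist camera has in their place "mount" (4x4, takes a point from camera to tool coordinates, whose origin is the TCP and whose axes are the flange's). Camera axes: x right, y down, z forward; pixel columns grow to the right and rows downward; lengths in m; the calibration is good to about 2 mm. A picture is of the moment at which its call begins: read the wrist's pose just before it. camera_info takes no time and is no camera call.
- env.hand_in(): hands the job in; it is judged then, once.
The state is a dict: "clock": time; "joint_positions": joint angles; "joint_vel": joint speeds; "effort": joint torques, N m; "ee_pos": TCP position; "tcp_rot": TCP orientation; "wrist_force": force on the tool from outside, world axes, zero at the start; "ft_torque": the same for the moment, N m; "finger_gap": finger opening in m; "gripper_force": force on a finger pad.
Only numpy, scipy, OpenCV 4.12 (cv2) and the standard library are available. Lean on these libraries where they do the work, as an engineer would, in place of code of your own. Each camera call takes 0.05 s, during which the arm holds its last target. There are 200 camera calls.

## Working session

There is one attempt and no reset: what is moved stays moved. The work goes in short steps, Python scripts to look and compute and a tool call to move; the robot and the scene stay as the last step left them, time stands still between calls to the robot, and variables do not carry over. Pictures are saved under pics/ and viewed, at most 10 in all, crops included, and the job is handed in when it is done.

Besides the shell and the picture viewer there is one more tool, called by a JSON object that holds its "api" and its "payload", one argument or row to a line. send_rows: Moves the arm, as the interface text tells. Its arguments: {"type":"object","properties":{"targets":{"type":"array"},"hand":{"type":"number"}},"required":["targets"]}

```bash
mkdir -p pics; ls; python3 - <<'E'
from bench import env
import cv2,numpy as np
s=env.read_state();print(s['clock'],s['ee_pos'],s['tcp_rot'],s['finger_gap'])
ims=[]
for n in("scene","top"):
    i=env.grab_frame(n);cv2.imwrite(f"pics/{n}0.png",i[:,:,::-1]);c=env.camera_info(n);print(n,{k:np.round(v,3).tolist() for k,v in c.items() if k!='name' and not isinstance(v,str)})
print(env.camera_info("wrist"))
E
```

```text
pics
0.0 [ 0.16046624 -0.60346682  0.24646921] [[ 9.66439375e-01  2.56894638e-01 -2.81877950e-04]
 [ 2.56894715e-01 -9.66437642e-01  1.84089502e-03]
 [ 2.00498598e-04 -1.85152638e-03 -9.99998266e-01]] 0.086942334910413
scene {'intrinsics': [[497.131, 0.0, 321.356], [0.0, 497.131, 244.778], [0.0, 0.0, 1.0]], 'dist_coeffs': [-0.136, 0.0, 0.0, 0.0, 0.0], 'view': [[-0.737, -0.676, 0.007, 0.337], [-0.475, 0.51, -0.717, 0.267], [0.481, -0.532, -0.697, 0.706], [0.0, 0.0, 0.0, 1.0]]}
top {'intrinsics': [[467.986, 0.0, 311.751], [0.0, 467.986, 242.263], [0.0, 0.0, 1.0]], 'dist_coeffs': [-0.096, 0.0, 0.0, 0.0, 0.0], 'view': [[-0.008, -1.0, 0.028, 0.003], [-0.99, 0.004, -0.14, 0.459], [0.14, -0.029, -0.99, 0.873], [0.0, 0.0, 0.0, 1.0]]}
{'intrinsics': array([[333.30015163,   0.        , 320.63896755],
       [  0.        , 333.30015163, 238.54848191],
       [  0.        ,   0.        ,   1.        ]]), 'dist_coeffs': array([-0.05078248,  0.        ,  0.        ,  0.        ,  0.        ]), 'mount': array([[ 4.16571082e-04, -9.63461411e-01, -2.67846851e-01,
         7.32937258e-02],
       [ 9.99999572e-01,  1.80004716e-04,  9.07769889e-04,
        -2.66685276e-04],
       [-8.26387562e-04, -2.67847115e-01,  9.63461074e-01,
        -1.37753529e-01],
       [ 0.00000000e+00,  0.00000000e+00,  0.00000000e+00,
         1.00000000e+00]])}
```

View pics/scene0.png

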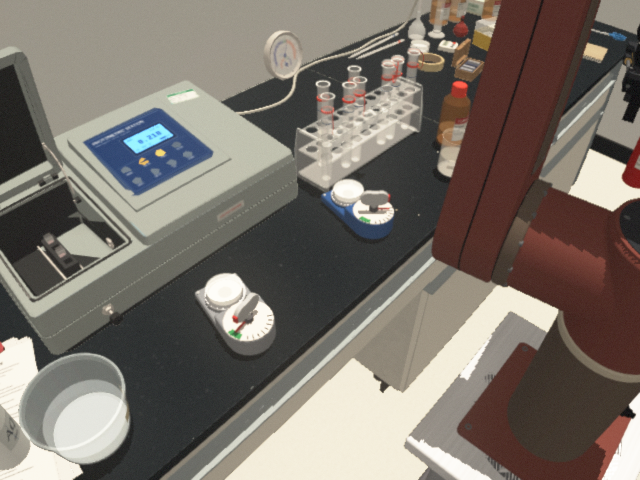

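View pics/top0.png

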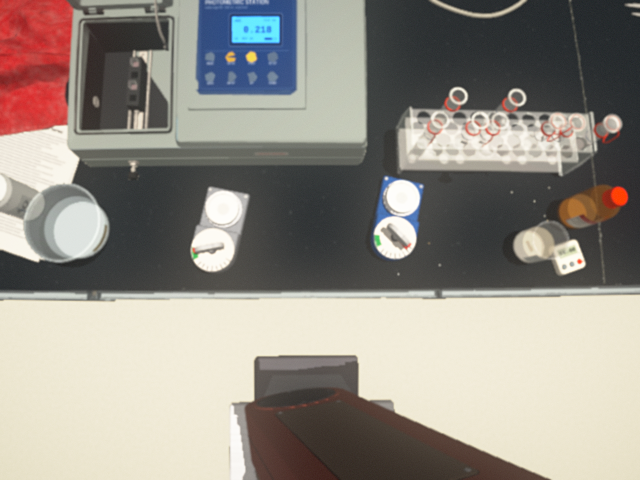

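The scene view shows the blue shaker at about (372,210) and the grey one at (247,325). In the top view the blue dial with its key is at (396,238) and the grey one at (212,250). I'll crop closer.

```bash
cat > h.py <<'E'
import numpy as np,cv2
from bench import env
def cam(n,s=None):
    c=env.camera_info(n)
    if n=="wrist":
        T=np.eye(4);T[:3,:3]=s['tcp_rot'];T[:3,3]=s['ee_pos'];V=np.linalg.inv(T@c['mount'])
    else: V=np.array(c['view'])
    return np.array(c['intrinsics']),np.array(c['dist_coeffs']),V
def ray(C,p):
    K,D,V=C;u=cv2.undistortPoints(np.array([[p]],float),K,D)[0,0]
    R=V[:3,:3];return -R.T@V[:3,3],R.T@np.array([u[0],u[1],1])
def onz(C,p,z):
    o,d=ray(C,p);return o+d*(z-o[2])/d[2]
def tri(C1,p1,C2,p2):
    o,d=ray(C1,p1);q,e=ray(C2,p2);d/=np.linalg.norm(d);e/=np.linalg.norm(e)
    t=np.linalg.lstsq(np.c_[d,-e],q-o,rcond=None)[0];a=o+t[0]*d;b=q+t[1]*e
    return (a+b)/2,np.linalg.norm(a-b)
def proj(C,P):
    K,D,V=C;return cv2.projectPoints(np.atleast_2d(P).astype(float),cv2.Rodrigues(V[:3,:3])[0],V[:3,3],K,D)[0][:,0]
E
python3 - <<'E'
import cv2,numpy as np
t=cv2.imread('pics/top0.png')[170:270,360:440];s=cv2.imread('pics/scene0.png')[170:245,310:410]
t=cv2.resize(t,None,fx=5,fy=5,interpolation=cv2.INTER_CUBIC);s=cv2.resize(s,None,fx=4,fy=4,interpolation=cv2.INTER_CUBIC)
o=np.zeros((500,800,3),np.uint8);o[:500,:400]=t;o[:300,400:800]=s;cv2.imwrite('pics/crop0.png',o)
E
```

```text
(no output)
```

View pics/crop0.png

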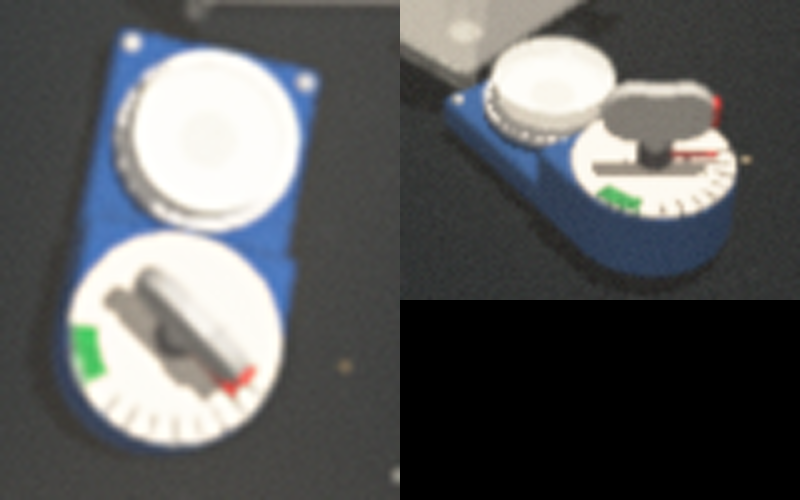

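The crop shows the key ridge in the top view running from (389.5,225) to its red end at (409.3,245.5). In the scene view it runs from (363,193) to its red end at (389.5,194.5). In the top view the dial centre is at about (395,237.5).

```bash
python3 - <<'E'
from h import *
T=cam("top");S=cam("scene")
t=lambda x,y:((x+.5)/5-.5+360,(y+.5)/5-.5+170)
s=lambda x,y:((x-400+.5)/4-.5+310,(y+.5)/4-.5+170)
a=tri(T,t(150,272),S,s(618,92));b=tri(T,t(247,375),S,s(715,100));print(a,b,np.linalg.norm(a[0]-b[0]),(a[0]+b[0])/2)
v=b[0]-a[0];print("plate yaw",np.degrees(np.arctan2(v[1],v[0])))
c=onz(T,t(176,339),.045);c2=onz(S,s(654,168),.045);print("dial",c,c2,tri(T,t(176,339),S,s(654,168)))
print("mid ridge on .092",onz(T,t(198,325),.09))
# masks for the dial edges
print("dial radius",[np.linalg.norm(onz(T,t(*p),.045)-c) for p in((70,339),(283,339),(176,445),(176,234))])
im=cv2.imread('pics/top0.png');h=cv2.cvtColor(im,cv2.COLOR_BGR2HSV)
print("green",onz(T,t(87,352),.045),"grey dial",onz(T,(213,251),.045))
print("dish",onz(T,t(215,132),.047))
E
```

```text
(array([ 0.4813644 , -0.14283592,  0.09133531]), np.float64(0.0051003442826596124)) (array([ 0.4458338 , -0.17756016,  0.08536675]), np.float64(0.0005753730648824614)) 0.05003819117204563 [ 0.4635991  -0.16019804  0.08835103]
plate yaw -135.65759753393905
dial [ 0.46566747 -0.15994185  0.045     ] [ 0.46292865 -0.15718943  0.045     ] (array([ 0.46598612, -0.16100649,  0.04090588]), np.float64(0.0007287148175631456))
mid ridge on .092 [ 0.46399387 -0.15879667  0.09      ]
dial radius [np.float64(0.04114550164683719), np.float64(0.04184075541760256), np.float64(0.04103711720807403), np.float64(0.041191808976480906)]
green [ 0.46074846 -0.12523485  0.045     ] grey dial [0.44095957 0.18778514 0.045     ]
dish [ 0.54694239 -0.17779222  0.047     ]
```

Both views agree: the axis is near (0.4645, -0.159), the ridge is at about 0.09, and the red end points at yaw -136°. I'll move above it, then look with the wrist camera.

{"api": "send_rows", "payload": {
  "targets": [
    [[1,-0.86,0],0],
    [[1,-0.86,0],0],
    [[1,-0.86,0],0],
    [[1,-0.86,0],0],
    [[1,-0.86,0],0],
    [[1,-0.86,0],0],
    [[1,-0.86,0],0],
    [[1,-0.86,0],0]
  ],
  "hand": 60
}}

```text
clock: 0.77
ee_pos: [0.3101, -0.3847, 0.2471]
tcp_rot: [[0.967, 0.257, -0.0], [0.257, -0.967, 0.001], [-0.0, -0.001, -1.0]]
wrist_force: [0.8, -0.1, 0.3]
finger_gap: 0.0607
gripper_force: 0.0
```

{"api": "send_rows", "payload": {
  "targets": [
    [[1,-0.86,0],0],
    [[1,-0.86,0],0],
    [[1,-0.86,0],0],
    [[1,-0.86,0],0],
    [[1,-0.86,0],0],
    [[1,-0.86,0],0],
    [[1,-0.86,0],0],
    [[1,-0.86,0],0]
  ]
}}

```text
clock: 1.43
ee_pos: [0.4592, -0.1672, 0.2472]
tcp_rot: [[0.966, 0.257, -0.0], [0.257, -0.966, 0.0], [-0.0, -0.0, -1.0]]
wrist_force: [0.5, -1.3, -0.5]
finger_gap: 0.0598
gripper_force: 0.0
```

{"api": "send_rows", "payload": {
  "targets": [
    [[0,0,0],-0.97],
    [[0,0,0],-0.97],
    [[0,0,0],-0.97],
    [[0,0,0],-0.97],
    [[0,0,0],-0.97],
    [[0,0,0],0],
    [[0,0,0],0],
    [[0,0,0],0]
  ]
}}

```text
clock: 2.1
ee_pos: [0.4586, -0.1688, 0.2474]
tcp_rot: [[0.722, 0.692, -0.0], [0.692, -0.722, 0.0], [-0.0, -0.0, -1.0]]
wrist_force: [-0.2, 0.5, 0.3]
finger_gap: 0.06
gripper_force: 0.0
```

```bash
python3 - <<'E'
from h import *
import pickle
s=env.read_state();i=env.grab_frame("wrist")
print(s['clock'],s['ee_pos'],s['joint_positions'],np.degrees(np.arctan2(*s['tcp_rot'][1::-1,0])))
pickle.dump((s,i),open('w1.pkl','wb'));cv2.imwrite('pics/w1.png',i[:,:,::-1])
print(proj(cam("wrist",s),[[.4645,-.159,.09],[.4645,-.159,.045]]))
E
```

```text
2.1 [ 0.45863205 -0.16876649  0.24735551] [-5.14143376e-01 -1.10588032e-01  1.87190179e+00  9.20198151e-06
  1.38061560e+00  2.91910183e-01] 43.81643406301833
[[317.35737252 217.47274102]
 [317.75297811 208.44854599]]
```

View pics/w1.png

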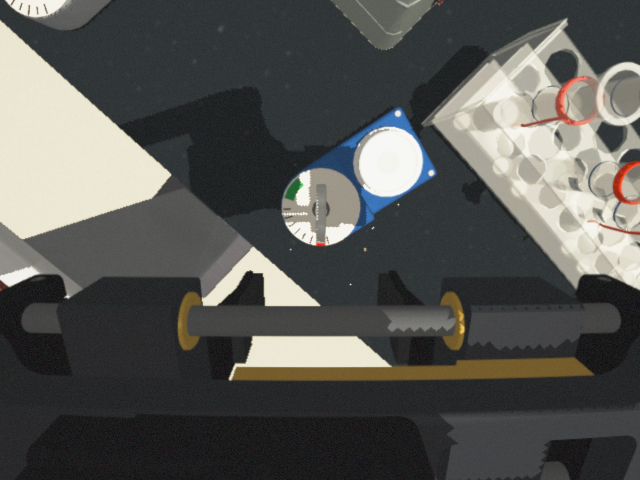

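The wrist view shows the blue dial centred near (321,207). The key plate runs from (321,184) to its red tip at (320.5,244), almost parallel to tool x. I'll crop this for precision.

```bash
python3 - <<'E'
from h import *
import pickle
s,i=pickle.load(open('w1.pkl','rb'));C=cam("wrist",s)
c=cv2.resize(i[155:260,265:375,::-1],None,fx=5,fy=5,interpolation=cv2.INTER_CUBIC);cv2.imwrite('pics/w1c.png',c)
E
```

```text
(no output)
```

View pics/w1c.png

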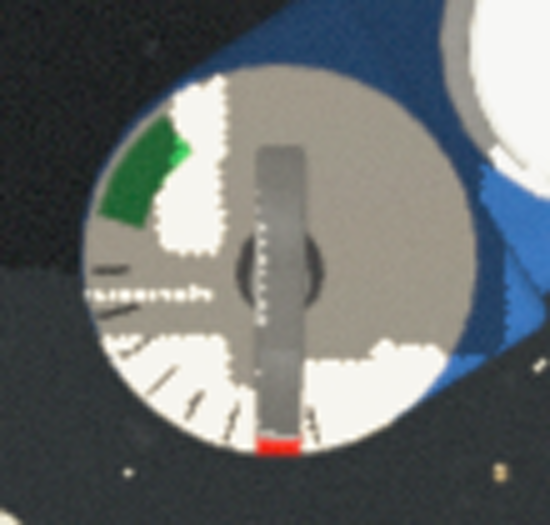

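In this crop the key's top face spans (280,146) to (278,455), and the dial spans x 83–477 and y 65–455.

```bash
python3 - <<'E'
from h import *
import pickle
s,i=pickle.load(open('w1.pkl','rb'));C=cam("wrist",s)
t=lambda x,y:((x+.5)/5-.5+265,(y+.5)/5-.5+155)
a,b=onz(C,t(280,148),.092),onz(C,t(278.5,455),.092);d=onz(C,t(280,260),.045)
print(a,b,(a+b)/2,np.linalg.norm(a-b),np.degrees(np.arctan2(*(b-a)[1::-1])));print("dial",d)
# two-view height: red tip wrist vs top camera
print(tri(C,t(278,448),cam("top"),((249+.5)/5-.5+360,(375.5)/5-.5+170)), tri(C,t(280,260),cam("top"),((176.5)/5-.5+360,(339.5)/5-.5+170)))
R=s['tcp_rot'];ax=((a+b)/2+d)/2;e=R.T@(ax-s['ee_pos']);print("shift mm",e*1000)
E
```

```text
[ 0.48825458 -0.1402498   0.092     ] [ 0.44763514 -0.17887299  0.092     ] [ 0.46794486 -0.1595614   0.092     ] 0.05605078460673027 -136.4430727727153
dial [ 0.46793293 -0.15978355  0.045     ]
(array([ 0.44648062, -0.17942755,  0.08208488]), np.float64(0.000951323132497751)) (array([ 0.46687692, -0.16106997,  0.03775013]), np.float64(0.0008136604395473251))
shift mm [ 1.30274845e+01 -6.01620573e-02  1.78854394e+02]
```

The axis is at (0.468, -0.1597), with a key length of 56.05 mm against the 56 mm given. I'll shift, descend partway and check again.

{"api": "send_rows", "payload": {
  "targets": [
    [[0.52,0,0],-0.04],
    [[0,0,0.6],0],
    [[0,0,0.6],0],
    [[0,0,0.6],0],
    [[0,0,0.6],0],
    [[0,0,0],0],
    [[0,0,0],0],
    [[0,0,0],0]
  ]
}}

```text
clock: 2.82
ee_pos: [0.4685, -0.16, 0.1884]
tcp_rot: [[0.717, 0.697, 0.001], [0.697, -0.717, -0.0], [0.0, 0.001, -1.0]]
wrist_force: [-0.2, -0.2, 1.0]
finger_gap: 0.0597
gripper_force: 0.0
```

```bash
python3 - <<'E'
from h import *
import pickle
s=env.read_state();i=env.grab_frame("wrist");pickle.dump((s,i),open('w2.pkl','wb'))
C=cam("wrist",s);print(s['ee_pos'],s['finger_gap'])
s1,i1=pickle.load(open('w1.pkl','rb'));C1=cam("wrist",s1)
def red(im,lo):
    h=cv2.cvtColor(im,cv2.COLOR_RGB2HSV);m=((h[...,0]<6)|(h[...,0]>174))&(h[...,1]>150)&(h[...,2]>100)
    n,l,st,c=cv2.connectedComponentsWithStats(m.astype(np.uint8));return [(c[k].round(1),st[k]) for k in range(1,n) if st[k,4]>6 and np.linalg.norm(c[k]-lo)<40]
p1=red(i1,proj(C1,[.4476,-.1789,.09])[0]);p2=red(i,proj(C,[.4476,-.1789,.09])[0]);print(p1,p2)
if p1 and p2: print(tri(C1,p1[0][0],C,p2[0][0]))
print(proj(C,[[.468,-.1597,.092]]))
q=proj(C,[[.468,-.1597,.07]])[0].astype(int);x,y=q
cv2.imwrite('pics/w2.png',cv2.resize(i[max(0,y-100):y+140,x-130:x+130,::-1],None,fx=2.4,fy=2.4)[:590])
E
```

```text
[ 0.46850638 -0.16002929  0.18841048] 0.05971162622350649
[(array([320.3, 244. ]), array([316, 243,   9,   3,  25], dtype=int32))] [(array([319.4, 281.4]), array([313, 280,  13,   4,  47], dtype=int32))]
(array([ 0.44685007, -0.17974292,  0.08287848]), np.float64(0.00017522820285196663))
[[319.72972057 249.51922646]]
```

View pics/w2.png

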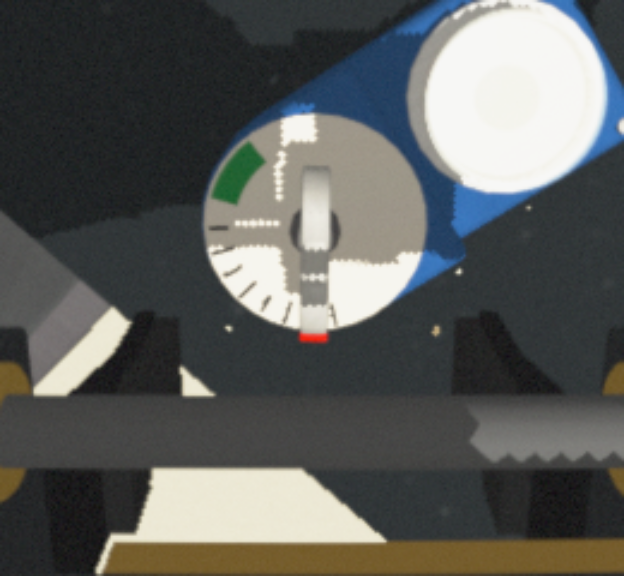

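The key lies parallel to tool x and is centred, and the tip triangulates to 83 mm, inside the 60–92 mm band. I'll descend and grip.

{"api": "send_rows", "payload": {
  "targets": [
    [[0,0,0.7],0],
    [[0,0,0.7],0],
    [[0,0,0.7],0],
    [[0,0,0.7],0],
    [[0,0,0.7],0],
    [[0,0,0.68],0],
    [[0,0,0],0],
    [[0,0,0],0]
  ]
}}

```text
clock: 3.53
ee_pos: [0.4681, -0.1598, 0.0833]
tcp_rot: [[0.717, 0.697, -0.001], [0.697, -0.717, 0.0], [-0.0, -0.001, -1.0]]
wrist_force: [1.2, -0.2, 0.5]
finger_gap: 0.0601
gripper_force: 0.0
```

{"api": "send_rows", "payload": {
  "targets": [
    [[0,0,0],0],
    [[0,0,0],0],
    [[0,0,0],0],
    [[0,0,0],0],
    [[0,0,0],0],
    [[0,0,0],0],
    [[0,0,0],0],
    [[0,0,0],0]
  ],
  "hand": 0
}}

```text
clock: 4.2
ee_pos: [0.4681, -0.1598, 0.0831]
tcp_rot: [[0.717, 0.697, -0.0], [0.697, -0.717, 0.0], [0.0, -0.0, -1.0]]
wrist_force: [-0.3, -0.0, -0.1]
finger_gap: 0.0144
gripper_force: 0.0
```

{"api": "send_rows", "payload": {
  "targets": [
    [[0,0,0],0],
    [[0,0,0],0],
    [[0,0,0],0],
    [[0,0,0],0],
    [[0,0,0],0],
    [[0,0,0],0],
    [[0,0,0],0],
    [[0,0,0],0]
  ]
}}

```text
clock: 4.87
ee_pos: [0.468, -0.1597, 0.083]
tcp_rot: [[0.717, 0.697, -0.0], [0.697, -0.717, 0.0], [-0.0, -0.0, -1.0]]
wrist_force: [-1.7, 0.8, 1.4]
finger_gap: 0.0102
gripper_force: 30.0
```

{"api": "send_rows", "payload": {
  "targets": [
    [[0,0,0],0.5],
    [[0,0,0],0.5],
    [[0,0,0],0.5],
    [[0,0,0],0.5],
    [[0,0,0],0.5],
    [[0,0,0],0.5],
    [[0,0,0],0.5],
    [[0,0,0],0.5]
  ]
}}

```text
clock: 5.53
ee_pos: [0.4682, -0.16, 0.083]
tcp_rot: [[0.939, 0.344, 0.0], [0.344, -0.939, -0.001], [0.0, 0.001, -1.0]]
wrist_force: [-0.3, -0.1, 0.5]
finger_gap: 0.0099
gripper_force: 30.0
```

Firm grip and low side forces. I'll finish the first stroke and then let go.

{"api": "send_rows", "payload": {
  "targets": [
    [[0,0,0],0.8],
    [[0,0,0],0.8],
    [[0,0,0],0.8],
    [[0,0,0],0.8],
    [[0,0,0],0.8],
    [[0,0,0],0.8],
    [[0,0,0],0.8],
    [[0,0,0],0.8]
  ]
}}

```text
clock: 6.2
ee_pos: [0.4682, -0.1607, 0.0831]
tcp_rot: [[0.949, -0.315, 0.0], [-0.315, -0.949, -0.002], [0.001, 0.002, -1.0]]
wrist_force: [-2.2, -2.4, -0.6]
finger_gap: 0.0099
gripper_force: 30.0
```

{"api": "send_rows", "payload": {
  "targets": [
    [[0,0,0],0],
    [[0,0,0],0],
    [[0,0,0],0],
    [[0,0,0],0],
    [[0,0,0],0],
    [[0,0,0],0],
    [[0,0,0],0],
    [[0,0,0],0]
  ],
  "hand": 60
}}

```text
clock: 6.87
ee_pos: [0.4681, -0.1597, 0.0831]
tcp_rot: [[0.95, -0.312, 0.0], [-0.312, -0.95, 0.0], [0.0, -0.0, -1.0]]
wrist_force: [0.1, -0.1, 1.3]
finger_gap: 0.0546
gripper_force: 0.0
```

```bash
python3 - <<'E'
from h import *
s=env.read_state();print(s['clock'],s['joint_positions'],np.degrees(np.arctan2(*s['tcp_rot'][1::-1,0])),s['finger_gap'],s['ft_torque'])
o=np.zeros((480,800,3),np.uint8)
i=env.grab_frame("scene");o[:360,:400]=cv2.resize(i[160:250,320:420],None,fx=4,fy=4)[...,::-1]
i=env.grab_frame("wrist");o[:480,400:]=cv2.resize(i[150:342,240:400],None,fx=2.5,fy=2.5)[...,::-1]
cv2.imwrite('pics/mid.png',o)
E
```

```text
6.8667 [-4.88415484e-01  9.91579709e-02  1.99687970e+00  5.80750474e-05
  1.04551468e+00  1.39920522e+00] -18.154368030897963 0.054591098491870944 [ 0.07477612 -0.00407599 -0.02042455]
```

View pics/mid.png

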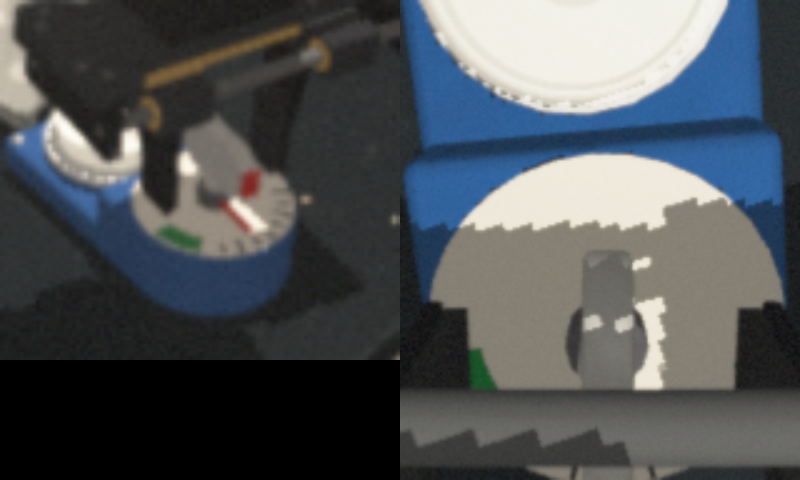

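The key followed: it is aligned with the tool at about 1.26 rad, the fingers are clear and the pointer is mid-scale. J6 has about 73° left, so I'll regrip in place and turn about 66° more.

{"api": "send_rows", "payload": {
  "targets": [
    [[0,0,0],0],
    [[0,0,0],0],
    [[0,0,0],0],
    [[0,0,0],0],
    [[0,0,0],0],
    [[0,0,0],0],
    [[0,0,0],0],
    [[0,0,0],0]
  ],
  "hand": 0
}}

```text
clock: 7.63
ee_pos: [0.4681, -0.1598, 0.083]
tcp_rot: [[0.95, -0.312, 0.0], [-0.312, -0.95, 0.0], [0.0, -0.0, -1.0]]
wrist_force: [0.7, -0.2, 0.2]
finger_gap: 0.0147
gripper_force: 0.0
```

{"api": "send_rows", "payload": {
  "targets": [
    [[0,0,0],0],
    [[0,0,0],0],
    [[0,0,0],0],
    [[0,0,0],0],
    [[0,0,0],0],
    [[0,0,0],0],
    [[0,0,0],0],
    [[0,0,0],0]
  ]
}}

```text
clock: 8.3
ee_pos: [0.4679, -0.1605, 0.0831]
tcp_rot: [[0.95, -0.312, -0.0], [-0.312, -0.95, -0.001], [0.0, 0.001, -1.0]]
wrist_force: [-1.4, -4.7, -0.9]
finger_gap: 0.0099
gripper_force: 30.0
```

{"api": "send_rows", "payload": {
  "targets": [
    [[0,0,0],0.8],
    [[0,0,0],0.8],
    [[0,0,0],0.8],
    [[0,0,0],0.8],
    [[0,0,0],0.8],
    [[0,0,0],0.8],
    [[0,0,0],0.8],
    [[0,0,0],0.8]
  ]
}}

```text
clock: 8.97
ee_pos: [0.4677, -0.1608, 0.0831]
tcp_rot: [[0.548, -0.837, -0.001], [-0.837, -0.548, -0.002], [0.001, 0.002, -1.0]]
wrist_force: [-3.3, -6.7, 0.2]
finger_gap: 0.0102
gripper_force: 30.0
```

{"api": "send_rows", "payload": {
  "targets": [
    [[0,0,0],0.8],
    [[0,0,0],0.8],
    [[0,0,0],0.8],
    [[0,0,0],0.8],
    [[0,0,0],0.8],
    [[0,0,0],0.6],
    [[0,0,0],0],
    [[0,0,0],0]
  ]
}}

```text
clock: 9.63
ee_pos: [0.4673, -0.1609, 0.0831]
tcp_rot: [[0.101, -0.995, -0.002], [-0.995, -0.101, -0.002], [0.002, 0.002, -1.0]]
wrist_force: [-5.0, -6.6, -0.3]
finger_gap: 0.01
gripper_force: 30.0
```

{"api": "send_rows", "payload": {
  "targets": [
    [[0,0,0],0],
    [[0,0,0],0],
    [[0,0,0],0],
    [[0,0,0],0],
    [[0,0,0],0],
    [[0,0,0],0],
    [[0,0,0],0],
    [[0,0,0],0]
  ],
  "hand": 60
}}

```text
clock: 10.3
ee_pos: [0.4682, -0.1597, 0.083]
tcp_rot: [[0.102, -0.995, 0.0], [-0.995, -0.102, 0.0], [-0.0, -0.0, -1.0]]
wrist_force: [-0.4, -0.1, 0.1]
finger_gap: 0.0547
gripper_force: 0.0
```

{"api": "send_rows", "payload": {
  "targets": [
    [[0,0,-0.6],0],
    [[0,0,-0.6],0],
    [[0,0,-0.6],0],
    [[0,0,-0.6],0],
    [[0,0,-0.6],0],
    [[0,0,-0.6],0],
    [[0,0,-0.6],0],
    [[0,0,0],0]
  ]
}}

```text
clock: 10.97
ee_pos: [0.4699, -0.1606, 0.1913]
tcp_rot: [[0.102, -0.995, 0.005], [-0.995, -0.102, -0.003], [0.003, -0.005, -1.0]]
wrist_force: [0.6, -1.2, 0.0]
finger_gap: 0.0599
gripper_force: 0.0
```

```bash
python3 - <<'E'
from h import *
s=env.read_state();print(s['clock'],s['joint_positions'],np.degrees(np.arctan2(*s['tcp_rot'][1::-1,0])),s['finger_gap'])
o=np.zeros((480,800,3),np.uint8)
i=env.grab_frame("scene");o[:360,:400]=cv2.resize(i[160:250,320:420],None,fx=4,fy=4)[...,::-1]
i=env.grab_frame("wrist");o[:480,400:]=cv2.resize(i[150:342,240:400],None,fx=2.5,fy=2.5)[...,::-1]
cv2.imwrite('pics/end.png',o)
E
```

```text
10.9667 [-4.88418605e-01 -4.52741086e-02  1.91877083e+00  1.26873514e-04
  1.26242560e+00  2.55138384e+00] -84.17045548361438 0.0599412307477559
```

View pics/end.png

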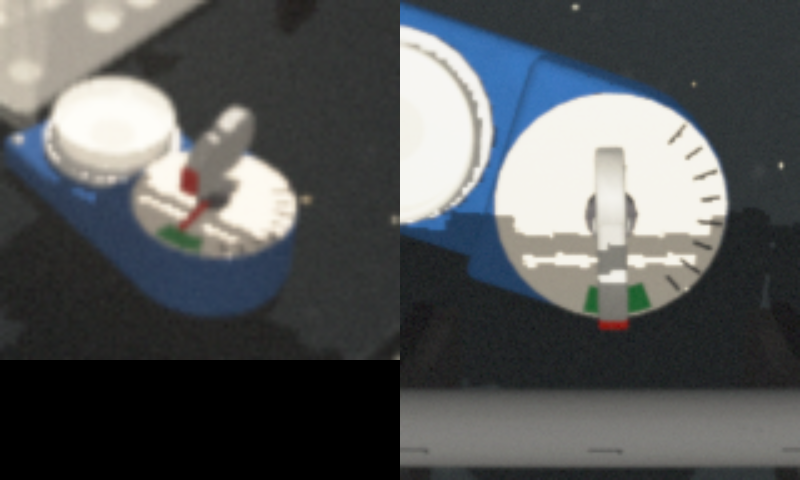

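In the wrist crop the key and its red tip (x 612) stand over the middle of the green band (x 587–648). The scene crop shows the pointer aimed at the green, and the gripper is clear. Handing in.

```bash
python3 -c "
from bench import env
print(env.hand_in())"
```

```text
the job is handed in; nothing more can be done
None
```

I wound the blue key to about the middle of its green band in two partial turns, letting go at about 1.26 rad in between; the fingers are clear of the key, the arm was never near the grey shaker, and the job is handed in (no verdict was returned).

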